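# Weigh a tin of pins on a pan balance

## Task

Find out what the tin of pins weighs: take weights from the sloping rack and stand them upright on the empty pan until the beam is as near level as the weights allow (within half of the smallest weight). Leave the tin where it is on its pan and the weights you do not need in the rack, and do not shift the other things lying about.

Things in the scene. Friction and masses are not known exactly. Their poses are not given: they have to be found in the camera images.
- beam (a joint): beam angle, rad: 0 level, positive = weight pan down, negative = weight pan up (tin heavier); stops at -0.21 and +0.21, starts at -0.21. A centring spring gives about 0.1 rad per 100 g between the pans (at a stop: 205 g or more). Only mass counts, not where it stands on the pan; settles in about 1 s. A pointer on the beam moves before a scale plate whose long middle mark is level
- weight_pan_floor (a point): middle of the floor of the empty weight pan, the narrow tray at the balance's near end: inside 146 mm long (x, towards the tin pan) by 64 mm wide (y), rim 5 mm above the floor. The pan stays horizontal as it moves with the beam; floor 80 mm above the table when level, 107 mm at the start. At x = 130 mm is the pivot with pointer and scale plate, up to 139 mm above the table
- tin_pan_floor (a point): middle of the floor of the far, wider pan (116 x 90 mm inside), which carries the tin; it stays horizontal as well
- tin_mid (a point): centre of the shut grey tin of pins, 80 x 108 x 36 mm, lying on the far pan; unknown mass, about 120 to 365 g
- rack_face (a point): middle of the sloping face (156 x 70 mm) of the fixed wooden weight rack, 52 mm above the table; x along the three pockets (at -48, 0, 48 mm), z up. The face slopes 0.56 rad (32 degrees) down to its own +y, away from the balance: the weights lean with their knobs to +y and lift out along their own axis. A 4 mm ledge along the lower edge and 4 mm fillets keep them in place
- w50_knob (a point): knob of the 50 g weight: a steel disc 34 mm across and 6 mm thick with a round knob 12 mm across and 20 mm tall on top. This point is the knob's centre, 16 mm above the weight's underside; z runs up along the knob, x along the rack's row at the start. It starts in any one of the rack's pockets
- w100_knob (a point): knob of the 100 g weight: a steel disc 34 mm across and 12 mm thick with a round knob 12 mm across and 20 mm tall on top. This point is the knob's centre, 22 mm above the weight's underside; z runs up along the knob, x along the rack's row at the start. It starts in any one of the rack's pockets
- w200_knob (a point): knob of the 200 g weight: a steel disc 34 mm across and 25 mm thick with a round knob 12 mm across and 20 mm tall on top. This point is the knob's centre, 35 mm above the weight's underside; z runs up along the knob, x along the rack's row at the start. It starts in any one of the rack's pockets
- bottle: glue bottle, 58 mm across, 226 mm tall, standing beyond the rack; origin at its underside; a bystander
- small_caul: small dark notched caul 19 x 60 x 19 mm lying beside the balance; a bystander
- maple: maple caul 18 x 74 x 14 mm on the table at the right front; a bystander
- lining: kerfed lining offcut 14 x 118 x 16 mm at the right front; a bystander
- notched: dark notched caul 18 x 90 x 25 mm at the right front; a bystander
Mind the look-alikes: they are no part of the job. Leave any green look-alike of the part that bears w100_knob alone.

How it is judged:
At the end, for the whole second after the job is handed in: The beam is at rest within 0.034 rad of level (34 g between the pans); each weight either stands upright (within 0.25 rad) within the weight pan or sits in the rack; the tin lies on its own pan within 20 mm of its middle (value of joint beam between -0.034 and 0.034 rad and velocity of joint beam between -0.05 and 0.05 rad/s and x of tin_mid in the frame of tin_pan_floor between -0.02 and 0.02 m and y of tin_mid in the frame of tin_pan_floor between -0.02 and 0.02 m and z of tin_mid in the frame of tin_pan_floor between 0.01 and 0.026 m and ((x of w50_knob in the frame of weight_pan_floor between -0.07 and 0.07 m and y of w50_knob in the frame of weight_pan_floor between -0.035 and 0.035 m and z of w50_knob in the frame of weight_pan_floor between 0.011 and 0.096 m and angle between w50_knob's own z axis and vertical below 0.25 rad) or (x of w50_knob in the frame of rack_face between -0.08 and 0.08 m and y of w50_knob in the frame of rack_face between -0.03 and 0.06 m and z of w50_knob in the frame of rack_face between -0.015 and 0.06 m and angle between w50_knob's own z axis and vertical between 0.45 and 0.67 rad)) and ((x of w100_knob in the frame of weight_pan_floor between -0.07 and 0.07 m and y of w100_knob in the frame of weight_pan_floor between -0.035 and 0.035 m and z of w100_knob in the frame of weight_pan_floor between 0.017 and 0.102 m and angle between w100_knob's own z axis and vertical below 0.25 rad) or (x of w100_knob in the frame of rack_face between -0.08 and 0.08 m and y of w100_knob in the frame of rack_face between -0.03 and 0.06 m and z of w100_knob in the frame of rack_face between -0.015 and 0.06 m and angle between w100_knob's own z axis and vertical between 0.45 and 0.67 rad)) and ((x of w200_knob in the frame of weight_pan_floor between -0.07 and 0.07 m and y of w200_knob in the frame of weight_pan_floor between -0.035 and 0.035 m and z of w200_knob in the frame of weight_pan_floor between 0.03 and 0.115 m and angle between w200_knob's own z axis and vertical below 0.25 rad) or (x of w200_knob in the frame of rack_face between -0.08 and 0.08 m and y of w200_knob in the frame of rack_face between -0.03 and 0.06 m and z of w200_knob in the frame of rack_face between -0.015 and 0.06 m and angle between w200_knob's own z axis and vertical between 0.45 and 0.67 rad))); the robot touches nothing.
It fails at once if a bystander (bottle, caul, lining) is shoved or knocked more than 20 mm (distance of any of bottle, small_caul, maple, lining, notched from where it was at the start of the episode above 0.02 m).
It fails at once if the tin is lifted or shoved off its place on the pan (distance between tin_mid and tin_pan_floor above 0.04 m).
It also fails if it takes over 67 s, if anything falls off the work surface, if the arm or the gripper's body presses on something with over 40 N, if the wrist force passes 120 N, or if a joint passes its speed limit or range.

## Robot

A 6-joint arm with a two-finger parallel gripper is mounted at the origin on a cart in front of the work surface, level with it; the furniture and walls round the work are solid. World frame = base frame: x ahead of the robot, y to its left, z up, the work surface at z = 0. Lengths are in m, angles in rad, forces in N, time in s.
With the tool pointing down it reaches from about 0.25 to 0.725 m from the base axis. Payload 4 kg.
Tool frame: the origin (TCP) lies on the centre line of the jaws, within the pads' length; the fingertips stand 22 mm ahead of it and the grasp point (between the pads) lies 3 mm ahead of it; z points along the fingers, y is the line along which they close (so a half turn about z gives the same grasp; the last joint's range is limited). The gripper opens to 85 mm and grips with 20 to 120 N. Pads are 22 mm wide; open, the fingers measure 114 mm over their backs; the gripper's body (76 mm by 85 mm) begins 54 mm behind the grasp point. The pads swing forward as they close: fully open they stand 13 mm farther back than shut.
Start: joints at [1.149, 0.241, 0.005, 1.335, 0, 1.571], TCP at [0.205, 0.456, 0.232] pointing down, gripper open.
Joint ranges: [-2.72, 2.72], [-1.05, 1.87], [-1.09, 1.28], [-1.99, 2.15], [-1.42, 1.44], [-3.14, 3.14]. Speed limits (rad/s): [2.79, 2.79, 3.14, 3.14, 3.14, 3.14].

## Interface

Orientations are given as a unit quaternion [x, y, z, w].
In Python, from workcell import bot gives the robot as it stands.
- The arm moves only by the shell command python3 -m inch 'ROWS'. ROWS is JSON, one flat list of numbers, 7 for each row, row after row: the shift along the world's x, y, z in mm, then the turn, a rotation vector about the world's x, y, z in rad, then the opening in per cent of the stroke, from 0 (shut) to 100 (fully open). A call has 1 to 8 rows; each row is the pose to reach, as a shift and turn from the pose commanded when the call began; what a row does not reach only later rows make up. A row lasts 1/12 s, in which the tool goes at most 41.7 mm and 7.16 degrees, less where a joint would pass 70% of its speed; a pose out of reach is approached as far as the arm can. A call with a gripper value outside its range is refused whole. The fingers move at their own pace and stop on an object; the grip force is fixed at half the most. Time passes only in rows, so rows that repeat a pose let the fingers close. It gives the time, the measured TCP pose, the force, the opening and the grip force at its end, in the units of the state.
- bot.get_obs(): the state, without advancing time (a new reading comes with each control period).
- bot.camera(name): name is "scene" or "side" or "wrist"; returns the picture (420x560x3 uint8, blue, green, red); there is no depth.
- bot.camera_info(name): a dict with "intrinsics" (3x3 intrinsics, pixels), "camera_from_world" (4x4, takes a point from world to camera coordinates); the wrist camera has in their place "hand_eye" (4x4, takes a point from camera to tool coordinates, whose origin is the TCP and whose axes are the flange's). Camera axes: x right, y down, z forward; pixel columns grow to the right and rows downward; lengths in m; the calibration is good to about 2 mm. The wrist camera is an equidistant fisheye: a pixel r from the principal point sees the ray r / f radians off the axis. A picture is of the moment at which its call begins: read the wrist's pose just before it. camera_info takes no time and is no camera call.
- bot.job_done(): hands the job in; it is judged then, once.
Trained networks look in the newest picture that a camera, given by its name, has taken for a name from the list of things; names that differ only in an ending like _2 or _b are one class to them, and where a whole thing is asked for, a point or a joint stands for the part that bears it (a point fixed in the world has none). Each returns a list of dicts, best first, with "confidence" (0 to 1); they miss things now and then, are a little off and sometimes report something else, mostly with a low value. They report only what shows in the picture. A call takes as long as a camera call. They do not tell look-alikes from the thing itself.
- bot.silhouettes(camera, target): "mask" (420x560 bool, what is visible of it) and "uv" ([column, row] in pixels, amid what is visible of it).
- bot.spot_point(camera, target): "uv" ([column, row] in pixels: a listed point, or the origin of a listed thing).
The state is a dict: "clock": time; "joint_pos": joint angles; "joint_vel": joint speeds; "tau": joint torques, N m; "eef_pos": TCP position; "tool_rot": TCP orientation; "ft_force": force on the tool from outside, world axes, zero at the start; "ft_torque": the same for the moment, N m; "grip_width": finger opening in m; "grasp_force": force on a finger pad.
Only numpy, scipy, OpenCV 4.12 (cv2) and the standard library are available. Lean on these libraries where they do the work, as an engineer would, in place of code of your own. Each camera call takes 0.05 s, during which the arm holds its last target. There are 200 camera calls.

## Working session

There is one attempt and no reset: what is moved stays moved. The work goes in short steps, Python scripts to look and compute and a shell command to move; the robot and the scene stay as the last step left them, time stands still between calls to the robot, and variables do not carry over. Pictures are saved under pics/ and viewed, at most 11 in all, crops included, and the job is handed in when it is done.

```bash
mkdir -p pics; cat > h.py <<'E'
import numpy as np, cv2
from workcell import bot
def cam(n):
    i=bot.camera_info(n); return np.array(i["intrinsics"]),np.array(i["camera_from_world"])
def ray(n,uv):
    K,T=cam(n); d=np.linalg.inv(K)@[uv[0],uv[1],1]; R=T[:3,:3]; return -R.T@T[:3,3], R.T@d/np.linalg.norm(d)
def tri(a,b):
    (o1,d1),(o2,d2)=a,b
    s=np.linalg.lstsq(np.c_[d1,-d2],o2-o1,rcond=None)[0]
    p,q=o1+s[0]*d1,o2+s[1]*d2; return (p+q)/2,np.linalg.norm(p-q)
def proj(n,p):
    K,T=cam(n); c=T[:3,:3]@p+T[:3,3]; c=K@c; return c[:2]/c[2]
E
python3 - <<'E'
from h import *
S=bot.camera("scene");D=bot.camera("side")
cv2.imwrite("pics/a.png",np.vstack([S,D])[:, :] if 0 else cv2.resize(np.hstack([S,D]),(800,300)))
cv2.imwrite("pics/s.png",S);cv2.imwrite("pics/d.png",D)
print(bot.get_obs()["clock"])
for n in ["w50_knob","w100_knob","w200_knob","rack_face","weight_pan_floor","tin_pan_floor","tin_mid","bottle","small_caul"]:
    r={}
    for c in ["scene","side"]:
        r[c]=bot.spot_point(c,n); print(n,c,[(np.round(x["uv"]).tolist(),round(x["confidence"],2)) for x in r[c][:3]])
    if r["scene"] and r["side"]:
        p,e=tri(ray("scene",r["scene"][0]["uv"]),ray("side",r["side"][0]["uv"])); print("   ",p.round(4),round(e,4))
print(bot.get_obs()["clock"])
E
```

```text
0.1
w50_knob scene [([163.0, 238.0], 0.59)]
w50_knob side [([359.0, 294.0], 0.73)]
    [0.443  0.2173 0.0656] 0.0081
w100_knob scene [([171.0, 220.0], 0.59), ([229.0, 134.0], 0.53)]
w100_knob side [([210.0, 316.0], 0.71), ([333.0, 296.0], 0.52)]
    [ 0.678   0.2464 -0.0675] 0.2589
w200_knob scene [([176.0, 198.0], 0.76)]
w200_knob side [([317.0, 297.0], 0.71)]
    [0.5399 0.2287 0.0821] 0.0041
rack_face scene [([184.0, 222.0], 0.79)]
rack_face side []
weight_pan_floor scene [([227.0, 225.0], 0.76)]
weight_pan_floor side [([346.0, 219.0], 0.69), ([224.0, 264.0], 0.65), ([330.0, 238.0], 0.58)]
    [0.4692 0.0717 0.173 ] 0.0182
tin_pan_floor scene [([265.0, 149.0], 0.74)]
tin_pan_floor side [([223.0, 266.0], 0.81)]
    [0.7585 0.1103 0.0526] 0.0079
tin_mid scene [([264.0, 145.0], 0.66)]
tin_mid side [([222.0, 262.0], 0.68)]
    [0.7571 0.1114 0.0699] 0.0029
bottle scene [([209.0, 170.0], 0.87), ([324.0, 313.0], 0.39)]
bottle side []
small_caul scene [([223.0, 185.0], 0.8)]
small_caul side [([335.0, 297.0], 0.73), ([270.0, 295.0], 0.51)]
    [0.5489 0.1849 0.0897] 0.1372
1.0
```

View pics/s.png

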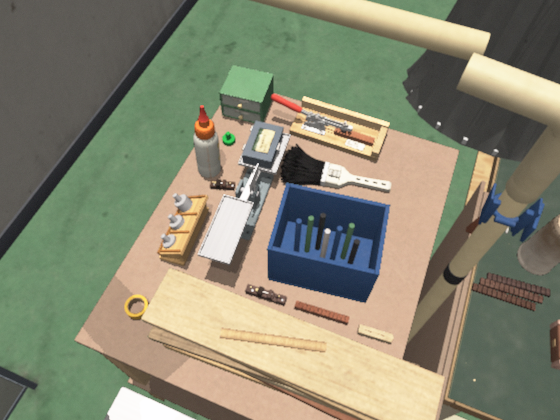

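View pics/d.png

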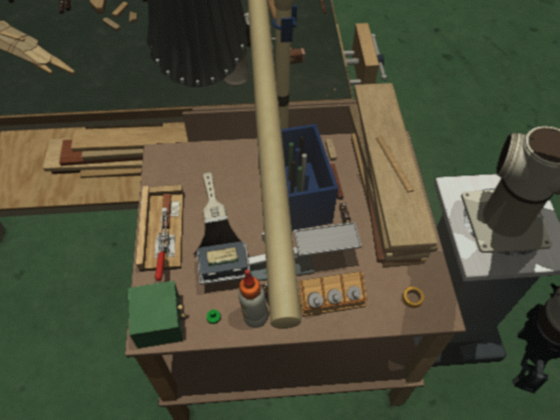

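Both views show the brass/wood rack with three weights: 50 g (168,240), 100 g (176,221) and 200 g (182,200) in scene. The green look-alike is at (229,138) and the pan is around (227,230). Possible w100 candidates are the middle rack weight, scene (171,220) / side (333,296), and the green disc, scene (229,134) / side (210,316). I choose the rack one and will check it in a crop.

```bash
cat >> h.py <<'E'
def atz(n,uv,z):
    o,d=ray(n,uv); return o+d*(z-o[2])/d[2]
E
python3 - <<'E'
from h import *
from scipy.spatial.transform import Rotation as R
S=cv2.imread("pics/s.png");D=cv2.imread("pics/d.png")
cv2.imwrite("pics/c.png",np.hstack([cv2.resize(S[170:270,140:270],(520,400),interpolation=2),cv2.resize(D[260:330,295:375],(280,400),interpolation=2)]))
print(R.from_quat(bot.get_obs()["tool_rot"]).as_matrix().round(3),bot.get_obs()["grip_width"])
print("w100",tri(ray("scene",[171,220]),ray("side",[333,296])))
print("rack",atz("scene",[184,222],.052)); print("pan",atz("scene",[227,225],.107))
print("tinpan",atz("scene",[265,149],.053),atz("side",[223,266],.053))
bot.camera("scene");bot.camera("side")
for c,n in [("scene","bottle"),("side","bottle"),("scene","weight_pan_floor"),("side","weight_pan_floor"),("scene","small_caul"),("scene","rack_face"),("side","rack_face"),("scene","tin_mid"),("side","tin_mid")]:
    for s in bot.silhouettes(c,n)[:2]:
        m=s["mask"].astype(np.uint8);k=max(cv2.findContours(m,0,2)[0],key=cv2.contourArea)
        print(c,n,round(s["confidence"],2),m.sum(),np.round(s["uv"]),cv2.boxPoints(cv2.minAreaRect(k)).round().tolist(),cv2.boundingRect(k))
for c in("scene","side"):
    print(c,[(n,proj(c,np.array(p)).round()) for n,p in dict(rack=[.48,.2,.05],o=[.5,.1,0],tall=[.6,.25,.226],base=[.6,.25,0]).items()])
    print(ray(c,[280,210]))
print(atz("scene",bot.spot_point("scene","bottle")[0]["uv"],0))
E
```

```text
[[-0.912  0.409  0.   ]
 [ 0.409  0.912  0.   ]
 [-0.     0.    -1.   ]] 0.08535166981315176
w100 (array([0.49694503, 0.22039739, 0.06123649]), np.float64(0.0086048809031752))
rack [0.50355626 0.19702063 0.052     ]
pan [0.50819453 0.08751928 0.107     ]
tinpan [0.76100713 0.10818943 0.053     ] [0.75566137 0.11481636 0.053     ]
scene bottle 0.62 1363 [205. 147.] [[190.0, 106.0], [214.0, 104.0], [222.0, 175.0], [198.0, 178.0]] (194, 105, 28, 72)
side bottle 0.9 1180 [255. 301.] [[236.0, 272.0], [262.0, 270.0], [268.0, 325.0], [242.0, 328.0]] (239, 271, 29, 56)
side bottle 0.7 184 [226. 278.] [[200.0, 276.0], [245.0, 274.0], [245.0, 280.0], [200.0, 282.0]] (200, 274, 46, 9)
scene weight_pan_floor 0.75 2305 [226. 229.] [[196.0, 256.0], [224.0, 190.0], [256.0, 204.0], [228.0, 269.0]] (198, 194, 56, 70)
side weight_pan_floor 0.97 1716 [331. 238.] [[293.0, 229.0], [358.0, 221.0], [362.0, 248.0], [296.0, 256.0]] (294, 222, 68, 34)
scene small_caul 0.77 213 [221. 184.] [[210.0, 188.0], [211.0, 178.0], [235.0, 180.0], [235.0, 189.0]] (210, 179, 26, 11)
scene small_caul 0.63 2580 [228. 224.]
[... 468 characters left out ...]
 180 [334. 298.] [[327.0, 289.0], [341.0, 289.0], [341.0, 303.0], [327.0, 303.0]] (327, 289, 15, 15)
side tin_mid 0.97 1573 [220. 261.] [[195.0, 248.0], [243.0, 239.0], [249.0, 273.0], [201.0, 282.0]] (197, 241, 50, 39)
scene [('rack', array([178., 231.])), ('o', array([224., 248.])), ('tall', array([170., 135.])), ('base', array([187., 193.]))]
(array([ 0.08868009, -0.19404517,  1.02466029]), array([ 0.46782296,  0.18062829, -0.86516767]))
side [('rack', array([340., 291.])), ('o', array([325., 264.])), ('tall', array([294., 279.])), ('base', array([291., 322.]))]
(array([0.67652268, 0.75232972, 1.21232188]), array([-0.05136198, -0.56340678, -0.82458156]))
[0.67573645 0.22891982 0.        ]
```

View pics/c.png

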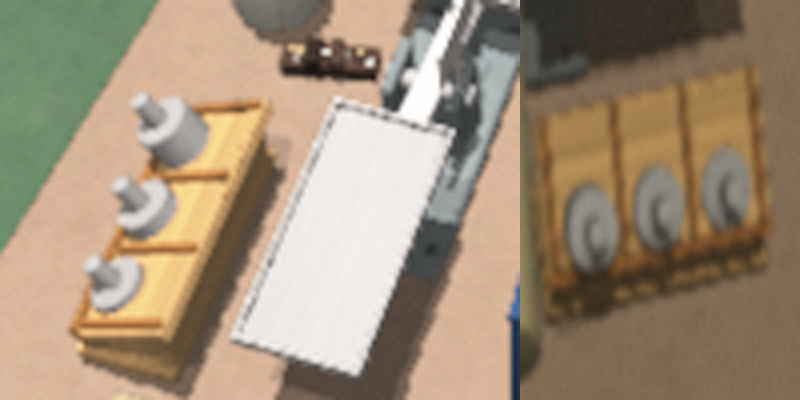

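The crop confirms three steel weights on the rack: thin (50 g) nearest the robot, 100 g in the middle, 200 g farthest. The green one is not among them.

```bash
cat >> h.py <<'E'
from scipy.spatial.transform import Rotation as R
def toolR(yaw,tilt):
    # tool y along rack/pan y (yaw psi); axis leans to +y by tilt
    return R.from_euler("z",yaw)*R.from_euler("x",-tilt)*R.from_matrix(np.array([[-1,0,0],[0,1,0],[0,0,-1.]]))
def delta(p,Rt):
    o=bot.get_obs(); d=(np.array(p)-o["eef_pos"])*1000; rv=(Rt*R.from_quat(o["tool_rot"]).inv()).as_rotvec()
    print("move",d.round(1),rv.round(3),"t",round(o["clock"],2))
def wray(o,uv):
    i=bot.camera_info("wrist");K=np.array(i["intrinsics"]);H=np.array(i["hand_eye"])
    x=(uv[0]-K[0,2])/K[0,0];y=(uv[1]-K[1,2])/K[1,1];t=np.hypot(x,y);d=np.array([np.sin(t)*x/t,np.sin(t)*y/t,np.cos(t)]) if t else np.array([0,0,1.])
    Q=R.from_quat(o["tool_rot"]); return np.array(o["eef_pos"])+Q.apply(H[:3,3]),Q.apply(H[:3,:3]@d)
E
python3 - <<'E'
from h import *
print(bot.camera_info("wrist")["hand_eye"])
for c,qs in dict(scene=[(196,256),(224,190),(256,204),(228,269)],side=[(293,229),(358,221),(362,248),(296,256)]).items():
    P=np.array([atz(c,q,.112) for q in qs]); print(c,P.mean(0),P[:,:2].round(3).tolist())
y=0.11;k=np.array([.493,.222,.066]);a=R.from_euler("z",y).apply([0,np.sin(.56),np.cos(.56)])
delta(k+a*.10,toolR(y,.56))
E
```

```text
[[-1.06366505e-03 -9.65255316e-01 -2.61306419e-01  6.54851384e-02]
 [ 9.99999379e-01 -1.11377377e-03  4.36715784e-05 -9.05456487e-04]
 [-3.33190460e-04 -2.61306210e-01  9.65255901e-01 -1.41036621e-01]
 [ 0.00000000e+00  0.00000000e+00  0.00000000e+00  1.00000000e+00]]
scene [0.49804337 0.08362698 0.112     ] [[0.417, 0.114], [0.582, 0.129], [0.576, 0.05], [0.416, 0.042]]
side [0.50122508 0.09058821 0.112     ] [[0.581, 0.058], [0.42, 0.047], [0.423, 0.123], [0.581, 0.133]]
move [ 282.5 -181.4  -81.5] [-0.56   0.088  0.518] t 1.6
```

```bash
python3 -m inch '[140,-90,0,-0.28,0.044,0.26,100, 282,-181,-40,-0.56,0.088,0.518,100, 282,-181,-81,-0.56,0.088,0.518,100, 282,-181,-81,-0.56,0.088,0.518,100, 282,-181,-81,-0.56,0.088,0.518,60, 282,-181,-81,-0.56,0.088,0.518,60, 282,-181,-81,-0.56,0.088,0.518,60, 282,-181,-81,-0.56,0.088,0.518,60]' && python3 -m inch '[0,0,0,0,0,0,60,0,0,0,0,0,0,60,0,0,0,0,0,0,60,0,0,0,0,0,0,60]'
python3 - <<'E'
from h import *
y=0.11;k=np.array([.493,.222,.066]);a=R.from_euler("z",y).apply([0,np.sin(.56),np.cos(.56)])
delta(k+a*.10,toolR(y,.56))
E
```

```text
clock: 2.27
eef_pos: [0.4768, 0.2821, 0.1523]
tool_rot: [-0.055, 0.959, -0.277, 0.014]
ft_force: [-0.5, 0.8, 0.3]
grip_width: 0.0513
grasp_force: 0.0
clock: 2.6
eef_pos: [0.4756, 0.2828, 0.1555]
tool_rot: [-0.053, 0.96, -0.276, 0.016]
ft_force: [-0.9, 0.3, 0.8]
grip_width: 0.0514
grasp_force: 0.0
move [11.6 -8.  -4.8] [-0.     0.    -0.001] t 2.6
```

```bash
python3 - <<'E'
from h import *
o=bot.get_obs();W=bot.camera("wrist");cv2.imwrite("pics/w1.png",W)
K={}
for n,z in [("w50_knob",.0),("w100_knob",0),("w200_knob",0),("rack_face",0),("weight_pan_floor",0)]:
    for r in bot.spot_point("wrist",n)[:2]:
        print(n,np.round(r["uv"],1),round(r["confidence"],2)); K.setdefault(n,r["uv"])
# triangulate against scene
sc=dict(w50_knob=[163,238],w100_knob=[171,220],w200_knob=[176,198],weight_pan_floor=[227,225],rack_face=[184,222])
sd=dict(w50_knob=[359,294],w100_knob=[333,296],w200_knob=[317,297])
for n in K:
    b=wray(o,K[n]);print(n,"scene",*tri(b,ray("scene",sc[n])), "side",*(tri(b,ray("side",sd[n])) if n in sd else ()))
E
```

```text
w50_knob [271.6 159.4] 0.75
w100_knob [272.2 160.6] 0.75
w100_knob [255.5 314.5] 0.39
w200_knob [265.5 278.3] 0.91
rack_face [257.8 216.3] 0.65
rack_face [ 81.5 114.1] 0.48
weight_pan_floor [137.1 198.6] 0.71
w50_knob scene [0.44656195 0.21663171 0.06221437] 0.00027668466204728784 side [0.44294569 0.22645046 0.07926133] 0.0013708742224220107
w100_knob scene [0.46540155 0.21745037 0.07503133] 0.04124215950576816 side [ 0.47723533  0.14964971 -0.06400535] 0.019505841839419204
w200_knob scene [0.53977819 0.23144162 0.07915749] 0.00011145284959159059 side [0.54063036 0.22819709 0.07839153] 0.00485427874615964
rack_face scene [0.50402899 0.1984167  0.04803661] 0.0022406455818682856 side
weight_pan_floor scene [0.50574689 0.08834595 0.10153935] 0.009008477642766516 side
```

View pics/w1.png

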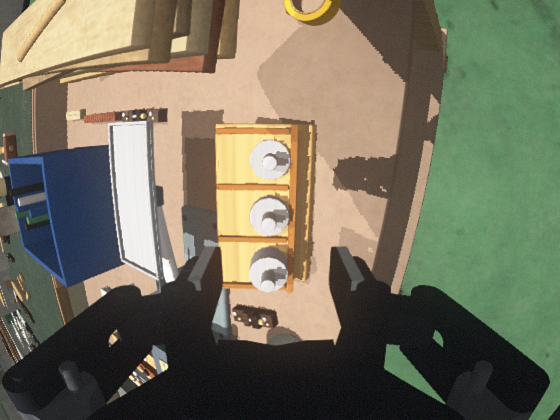

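The wrist view shows the rack with knobs at (271,159) for 50 g, (268,219) for 100 g and (266,277) for 200 g. The pan is on the left at about (135,200). I'll fit the rack model to all the rays.

```bash
cat >> h.py <<'E'
def knobs(v):
    X,Y,ps,s=v; Q=R.from_euler("z",ps); a=np.array([0,np.sin(.56),np.cos(.56)]); d=np.array([0,np.cos(.56),-np.sin(.56)])
    return {h:np.array([X,Y,.052])+Q.apply([x,0,0]+d*s+a*h/1000) for x,h in((-.048,16),(0,22),(.048,35))},Q.apply(a)
E
python3 - <<'E'
from h import *
from scipy.optimize import least_squares
o=bot.get_obs()
obs=[(h,wray(o,u),1) for h,u in {16:(271.6,159.4),22:(268,219),35:(265.5,278.3)}.items()]
obs+=[(h,ray("scene",u),.7) for h,u in {16:(163,238),22:(171,220),35:(176,198)}.items()]
obs+=[(h,ray("side",u),.3) for h,u in {16:(359,294),22:(333,296),35:(317,297)}.items()]
def f(v):
    k,_=knobs(v); r=[]
    for h,(p,d),w in obs: r+=list(w*np.cross(k[h]-p,d)/.002)
    return r+[(v[3]-.014)/.003]
q=least_squares(f,[.5,.2,.1,.014],loss="soft_l1");print(q.x.round(4),(np.array(q.fun[:27]).reshape(9,3)*2).round(1).tolist())
k,a=knobs(q.x);print({h:p.round(4) for h,p in k.items()},a.round(3))
delta(k[35]+a*.075,toolR(q.x[2],.56)); delta(k[35]+a*.0135,toolR(q.x[2],.56))
E
```

```text
[0.4952 0.2001 0.0446 0.0109] [[-0.6, -0.7, 0.3], [-0.9, -0.6, -0.0], [-0.4, -0.2, -0.2], [1.2, -0.5, 0.2], [-0.1, 1.6, 0.7], [1.7, 0.3, 0.9], [0.3, 2.1, -1.0], [-0.4, -1.8, 0.9], [-1.5, 0.6, -0.1]]
{16: array([0.4464, 0.2157, 0.0598]), 22: array([0.4943, 0.221 , 0.0648]), 35: array([0.5419, 0.2301, 0.0759])} [-0.024  0.531  0.847]
move [ 64.5 -12.9 -16.1] [-0.     0.001 -0.067] t 2.9
move [ 65.9 -45.5 -68.2] [-0.     0.001 -0.067] t 2.9
```

```bash
python3 -m inch '[32,-6,0,0,0,-0.03,60, 64,-13,-16,0,0,-0.06,60, 64,-13,-16,0,0,-0.06,60, 64,-13,-16,0,0,-0.06,60, 64,-13,-16,0,0,-0.06,60]'
python3 - <<'E'
from h import *
o=bot.get_obs();W=bot.camera("wrist");cv2.imwrite("pics/w2.png",W)
k,a=knobs([.4952,.2001,.0446,.0109])
for n in ["w200_knob","w100_knob","w50_knob"]:
    for r in bot.spot_point("wrist",n)[:2]:
        b=wray(o,r["uv"]);print(n,np.round(r["uv"],1),round(r["confidence"],2),[ (h,(b[0]+b[1]*np.dot(p-b[0],b[1])-p).round(4).tolist()) for h,p in k.items()])
delta(k[35]+a*.0135,toolR(.05,.56))
E
```

```text
clock: 3.32
eef_pos: [0.5397, 0.2689, 0.1387]
tool_rot: [-0.024, 0.961, -0.277, 0.006]
ft_force: [-0.1, 0.7, 0.5]
grip_width: 0.0511
grasp_force: 0.0
w200_knob [277.1 220.7] 0.75 [(16, [0.0933, 0.0202, 0.0253]), (22, [0.0483, 0.0106, 0.0131]), (35, [0.0014, 0.0005, 0.0003])]
w100_knob [274.7 151.7] 0.82 [(16, [0.0512, 0.0035, 0.0051]), (22, [0.0032, -0.0011, 0.0012]), (35, [-0.0454, -0.0058, -0.0028])]
w50_knob [275.   85.3] 0.92 [(16, [0.004, -0.0015, 0.0005]), (22, [-0.0429, -0.0008, 0.0048]), (35, [-0.089, -0.0002, 0.009])]
move [  2.1 -32.6 -52.8] [-0.001  0.001 -0.002] t 3.52
```

View pics/w2.png

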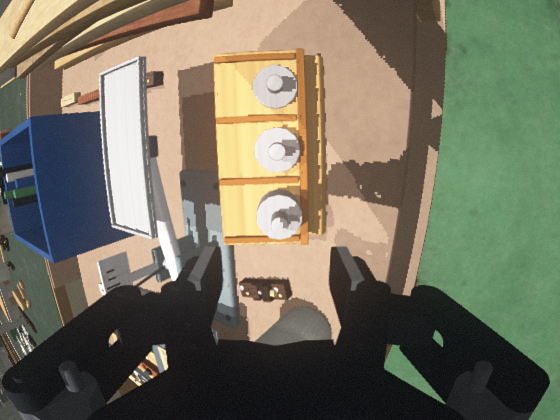

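The view shows the 200 g knob at (277,220), within 2 mm of the model. The bottle, at the bottom near (310,330), is clear. Descending to grasp.

```bash
python3 -m inch '[2,-17,-26,0,0,0,60, 3,-32,-52,0,0,0,60, 3,-32,-52,0,0,0,60, 3,-32,-52,0,0,0,60, 3,-32,-52,0,0,0,0, 3,-32,-52,0,0,0,0, 3,-32,-52,0,0,0,0, 3,-32,-52,0,0,0,0]' && python3 -m inch '[0,0,0,0,0,0,0,0,0,0,0,0,0,0,0,0,0,0,0,0,0]'
```

```text
clock: 4.18
eef_pos: [0.5438, 0.2382, 0.0882]
tool_rot: [-0.024, 0.961, -0.276, 0.008]
ft_force: [-1.3, 0.8, -0.9]
grip_width: 0.0027
grasp_force: 0.0
clock: 4.43
eef_pos: [0.5432, 0.2372, 0.0871]
tool_rot: [-0.024, 0.961, -0.276, 0.007]
ft_force: [-0.4, 0.0, -0.3]
grip_width: 0.0001
grasp_force: 0.0
```

```bash
python3 - <<'E'
from h import *
o=bot.get_obs();W=bot.camera("wrist");S=bot.camera("scene");D=bot.camera("side")
cv2.imwrite("pics/w3.png",np.hstack([cv2.resize(W[200:420,160:400],(400,367)),cv2.resize(S[170:270,140:240],(400,367))]))
for n in ["w200_knob"]:
  for c in("wrist","scene","side"):
    for r in bot.spot_point(c,n)[:2]: print(c,np.round(r["uv"],1),r["confidence"])
print(proj("scene",o["eef_pos"]),proj("side",o["eef_pos"]))
E
```

```text
wrist [279.5 251.6] 0.63
scene [175.6 195.3] 0.81
side [269.1 294.3] 0.3
[173.82857487 194.14765348] [316.53663484 300.10353798]
```

View pics/w3.png

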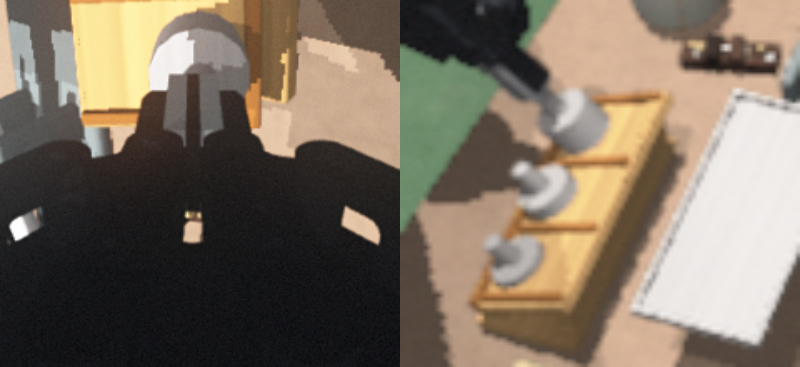

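The wrist crop shows the shut fingers with nothing between them and the disc about 60 px wide behind the tips at (280,245). I'll check depth from the wrist views alone.

```bash
python3 - <<'E'
from h import *
o=bot.get_obs();i=bot.camera_info("wrist");K=np.array(i["intrinsics"]);H=np.array(i["hand_eye"])
print(K[0,0],K[0,2],K[1,2])
def wproj(p,o):
    Q=R.from_quat(o["tool_rot"]);t=Q.inv().apply(np.array(p)-o["eef_pos"]);c=H[:3,:3].T@(t-H[:3,3]);r=np.hypot(c[0],c[1]);th=np.arctan2(r,c[2]);return np.array([K[0,2]+K[0,0]*th*c[0]/r,K[1,2]+K[1,1]*th*c[1]/r]),np.linalg.norm(c)
Q=R.from_quat(o["tool_rot"])
for nm,t in dict(tip=[0,0,.022],tipNear=[.011,0,.022],tipFar=[-.011,0,.022],grasp=[0,0,.003],knobexp=[0,0,.0135]).items(): print(nm,wproj(np.array(o["eef_pos"])+Q.apply(t),o))
k,a=knobs([.4952,.2001,.0446,.0109])
for s in(.0109,.014,.018):
    k,a=knobs([.4952,.2001,.0446,s]);print(s,"knob",wproj(k[35],o),"disc top",wproj(k[35]-a*.01,o),"disc L/R",wproj(k[35]-a*.01+[0,.0144,-.009],o)[0],wproj(k[35]-a*.01-[0,.0144,-.009],o)[0])
o1=dict(eef_pos=[.4756,.2828,.1555],tool_rot=[-.053,.96,-.276,.016]);o2=dict(eef_pos=[.5397,.2689,.1387],tool_rot=[-.024,.961,-.277,.006])
print(tri(wray(o1,(265.5,278.3)),wray(o2,(277.1,220.7))))
W=cv2.imread("pics/w2.png")
W=bot.camera("wrist");
for s in bot.silhouettes("wrist","w200_knob")[:2]: print(s["confidence"],cv2.boundingRect(s["mask"].astype(np.uint8)))
E
```

```text
325.19226210127806 275.4161440691552 206.93529526629683
tip (array([276.45285413, 246.42423202]), np.float64(0.17547686831280285))
tipNear (array([276.44775516, 227.10010827]), np.float64(0.17164636254831273))
tipFar (array([276.45545885, 264.8608734 ]), np.float64(0.1798993853510086))
grasp (array([276.57089374, 261.12094351]), np.float64(0.1580307709971052))
knobexp (array([276.50274298, 252.62082606]), np.float64(0.16763027733858504))
0.0109 knob (array([276.69356559, 250.34799046]), np.float64(0.1665619236752418)) disc top (array([276.63334918, 243.1429422 ]), np.float64(0.17581524917415112)) disc L/R [307.93206496 244.24290303] [245.23662249 241.81524968]
0.014 knob (array([282.76260992, 250.36216424]), np.float64(0.16660605124933336)) disc top (array([282.3778981 , 243.15790625]), np.float64(0.17585705483905748)) disc L/R [313.60271906 244.21582336] [250.94904091 241.86994818]
0.018 knob (array([290.58522046, 250.36561337]), np.float64(0.16674815291134434)) disc top (array([289.7830699 , 243.16610868]), np.float64(0.17599168708526222)) disc L/R [320.88475035 244.16992003] [258.34152604 241.93002026]
(array([0.54522736, 0.22710805, 0.07134625]), np.float64(0.0007179077818029097))
0.95 (249, 206, 62, 51)
```

The disc's depth and position match the model, but the shut tips appear around tool z≈0, just above the knob. I'll reopen, go about 10 mm deeper and check the force.

```bash
python3 -m inch '[0,0,0,0,0,0,45,0,0,0,0,0,0,45,0,0,0,0,0,0,45, 0,-2,-5,0,0,0,45, 0,-4,-10,0,0,0,45, 0,-4,-10,0,0,0,45]' && python3 -m inch '[0,0,0,0,0,0,0,0,0,0,0,0,0,0,0,0,0,0,0,0,0,0,0,0,0,0,0,0,0,0,0,0,0,0,0,0,0,0,0,0,0,0]'
```

```text
clock: 5.33
eef_pos: [0.5424, 0.2321, 0.0756]
tool_rot: [-0.024, 0.961, -0.277, 0.006]
ft_force: [-0.5, -0.2, -0.8]
grip_width: 0.0383
grasp_force: 0.0
clock: 5.83
eef_pos: [0.543, 0.2332, 0.077]
tool_rot: [-0.024, 0.961, -0.276, 0.007]
ft_force: [-0.2, 0.9, -0.3]
grip_width: 0.0081
grasp_force: 58.6
```

```bash
python3 - <<'E'
from h import *
W=bot.camera("wrist");S=bot.camera("scene");D=bot.camera("side")
cv2.imwrite("pics/w4.png",np.hstack([cv2.resize(W[190:310,220:340],(400,400),interpolation=2),cv2.resize(D[270:330,285:345],(400,400),interpolation=2)]))
for c in("wrist",):
  for s in bot.silhouettes(c,"w200_knob")[:2]: print(s["confidence"],cv2.boundingRect(s["mask"].astype(np.uint8)))
  print(bot.spot_point(c,"w200_knob")[:1])
E
```

```text
0.68 (244, 211, 65, 72)
[{'uv': [274.5, 260.7], 'confidence': 0.81}]
```

View pics/w4.png

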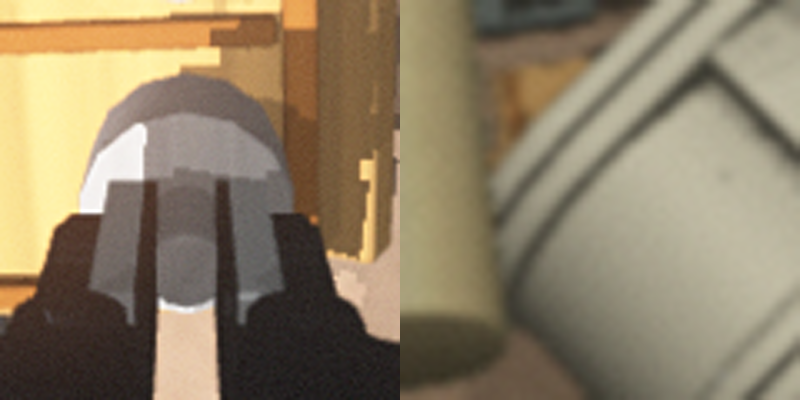

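The picture shows the knob properly between the two pads, with the tips by the disc top. The grasp is good, so I'll lift out along its axis.

```bash
python3 -m inch '[-1,16,25,0,0,0,0, -1,32,51,0,0,0,0, -1,42,67,0,0,0,0,-1,42,67,0,0,0,0,-1,42,67,0,0,0,0]' 
python3 - <<'E'
from h import *
T=toolR(.065,0)
delta([.543,.150,.21],T);delta([.543,.090,.200],T); delta([.543,.090,.147],T)
E
```

```text
clock: 6.5
eef_pos: [0.5425, 0.2757, 0.1441]
tool_rot: [-0.024, 0.961, -0.276, 0.008]
ft_force: [-0.2, -0.2, -2.9]
grip_width: 0.0088
grasp_force: 58.9
move [   0.5 -125.7   65.9] [0.558 0.034 0.014] t 6.5
move [   0.5 -185.7   55.9] [0.558 0.034 0.014] t 6.5
move [   0.5 -185.7    2.9] [0.558 0.034 0.014] t 6.5
```

```bash
python3 -m inch '[0,-20,40,0.12,0,0,0, 0,-55,66,0.24,0.01,0,0, 0,-90,66,0.36,0.02,0.01,0, 0,-126,66,0.48,0.03,0.01,0, 0,-160,60,0.558,0.034,0.014,0, 0,-186,56,0.558,0.034,0.014,0, 0,-186,56,0.558,0.034,0.014,0, 0,-186,56,0.558,0.034,0.014,0]' && python3 -m inch '[0,0,0,0,0,0,0,0,0,0,0,0,0,0,0,0,0,0,0,0,0]'
python3 - <<'E'
from h import *
o=bot.get_obs();W=bot.camera("wrist");S=bot.camera("scene")
cv2.imwrite("pics/w5.png",np.hstack([cv2.resize(W,(480,360)),cv2.resize(S[130:280,150:290],(320,360))]))
for s in bot.silhouettes("wrist","weight_pan_floor")[:1]:
    k=max(cv2.findContours(s["mask"].astype(np.uint8),0,2)[0],key=cv2.contourArea);ap=cv2.approxPolyDP(k,5,True)[:,0]
    for u in ap:
        p,d=wray(o,u);q=p+d*(.112-p[2])/d[2];print(u,q.round(4))
T=toolR(.065,0);delta([.543,.090,.147],T)
E
```

```text
clock: 7.17
eef_pos: [0.5403, 0.0858, 0.1979]
tool_rot: [-0.03, 1.0, -0.001, -0.003]
ft_force: [-0.0, -0.6, -1.3]
grip_width: 0.0082
grasp_force: 59.1
clock: 7.42
eef_pos: [0.5419, 0.0905, 0.1994]
tool_rot: [-0.034, 0.999, -0.001, -0.001]
ft_force: [-0.1, -0.4, -1.6]
grip_width: 0.0081
grasp_force: 59.1
[226  55] [0.4304 0.0473 0.112 ]
[232 254] [0.5772 0.0582 0.112 ]
[242 253] [0.5757 0.0659 0.112 ]
[250 224] [0.5519 0.0711 0.112 ]
[274 210] [0.54   0.0881 0.112 ]
[298 220] [0.5464 0.1063 0.112 ]
[308 252] [0.5715 0.1162 0.112 ]
[318 253] [0.5719 0.124  0.112 ]
[320  55] [0.4262 0.1127 0.112 ]
move [  1.   -0.3 -52.7] [ 0.002 -0.002 -0.003] t 7.57
```

View pics/w5.png

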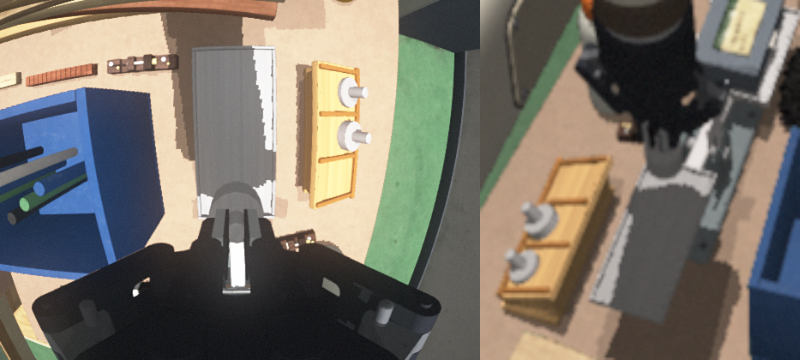

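The pan corners from the wrist view give a centre of (0.501,0.086), as estimated. The held weight is upright over the far part of the pan. Lowering and releasing.

```bash
python3 -m inch '[1,-1,-25,0,0,0,0, 1,-1,-45,0,0,0,0, 1,-1,-53,0,0,0,0, 1,-1,-53,0,0,0,0, 1,-1,-53,0,0,0,0, 1,-1,-54,0,0,0,0, 1,-1,-54,0,0,0,0]' && python3 -m inch '[0,0,0,0,0,0,40,0,0,0,0,0,0,40,0,0,0,0,0,0,40,0,0,0,0,0,0,40,0,0,20,0,0,0,40,0,0,60,0,0,0,40,0,0,60,0,0,0,40]' && python3 -m inch '[-40,70,10,0,0,0,40, -60,130,10,0,0,0,40,-60,130,10,0,0,0,40,-60,130,10,0,0,0,40,-60,130,10,0,0,0,40,-60,130,10,0,0,0,40,-60,130,10,0,0,0,40,-60,130,10,0,0,0,40]' && python3 - <<'E'
from h import *
o=bot.get_obs();W=bot.camera("wrist");S=bot.camera("scene");D=bot.camera("side")
cv2.imwrite("pics/w6w.png",W);cv2.imwrite("pics/w6s.png",S);cv2.imwrite("pics/w6d.png",D)
cv2.imwrite("pics/w6.png",np.hstack([cv2.resize(W,(400,300)),cv2.resize(S[120:270,170:290],(400,300),interpolation=2)]))
print(o["clock"],o["eef_pos"])
for c in("wrist","scene","side"):
  for n in("w200_knob","weight_pan_floor","tin_mid"):
    for r in bot.spot_point(c,n)[:2]:print(c,n,np.round(r["uv"],1),round(r["confidence"],2))
E
```

```text
clock: 8.15
eef_pos: [0.5441, 0.0883, 0.1473]
tool_rot: [-0.033, 0.999, -0.001, 0.0]
ft_force: [-0.1, -0.1, -1.5]
grip_width: 0.0084
grasp_force: 59.1
clock: 8.73
eef_pos: [0.5466, 0.0885, 0.2131]
tool_rot: [-0.033, 0.999, 0.0, 0.005]
ft_force: [2.0, -0.3, 1.7]
grip_width: 0.0343
grasp_force: 0.0
clock: 9.4
eef_pos: [0.4836, 0.217, 0.216]
tool_rot: [-0.032, 0.999, -0.001, -0.001]
ft_force: [-0.5, -0.2, 0.4]
grip_width: 0.034
grasp_force: 0.0
9.4 [0.4835963  0.2169867  0.21599238]
wrist w200_knob [127.4 261.4] 0.81
wrist weight_pan_floor [137.2 203.1] 0.81
scene w200_knob [229.8 210.2] 0.54
scene weight_pan_floor [228.2 233.7] 0.65
scene tin_mid [264.4 137.9] 0.8
side w200_knob [312.4 235.4] 0.58
side weight_pan_floor [326.5 242.7] 0.67
side tin_mid [221.7 258.4] 0.95
```

View pics/w6.png

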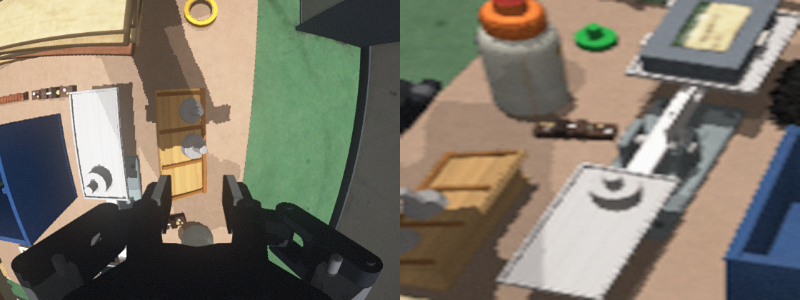

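The crop shows the 200 g weight upright at the far end of the pan, with the beam off its stop. I'll measure pan and tin shifts against the start pictures to get the angle.

```bash
cat > beam.py <<'E'
import sys
from h import *
def shift(A,B,box):
    x,y,w,h=box;T=cv2.cvtColor(A[y:y+h,x:x+w],6);m=15;G=cv2.cvtColor(B[y-m:y+h+m,x-m:x+w+m],6)
    r=cv2.matchTemplate(G,T,cv2.TM_CCOEFF_NORMED);_,v,_,(i,j)=cv2.minMaxLoc(r)
    def sub(a):return .5*(a[0]-a[2])/(a[0]-2*a[1]+a[2]) if len(a)==3 else 0
    return np.array([i-m+sub(r[j,i-1:i+2]),j-m+sub(r[j-1:j+2,i])]),v
S0=cv2.imread("pics/s.png");D0=cv2.imread("pics/d.png")
def report(S,D):
    for nm,c,A,B,box,p in [("tin","scene",S0,S,(246,124,34,40),[.757,.111,.07]),("tin","side",D0,D,(198,242,48,36),[.757,.111,.07]),("pan","scene",S0,S,(200,225,36,36),[.45,.085,.11]),("pan","side",D0,D,(325,222,36,28),[.45,.085,.11])]:
        s,v=shift(A,B,box);p=np.array(p);sg=1 if nm=="tin" else -1
        # predicted shift as a function of dtheta
        d=lambda t:proj(c,p+[0,0,sg*.13*(np.sin(.21)+np.sin(t))])-proj(c,p)
        ts=np.linspace(-.22,.22,441);e=[np.linalg.norm(d(t)-s) for t in ts];k=int(np.argmin(e))
        print(nm,c,"shift",s.round(2),"corr",round(v,2),"angle",round(ts[k],3),"res px",round(e[k],2))
if __name__=="__main__": report(bot.camera("scene"),bot.camera("side"))
E
python3 beam.py
```

```text
tin scene shift [ 0.05 -7.19] corr 0.95 angle 0.006 res px 0.28
tin side shift [-1.7  -5.11] corr 0.96 angle -0.012 res px 0.85
pan scene shift [0.96 5.87] corr 0.87 angle 0.006 res px 0.41Traceback (most recent call last):
  File "beam.py", line 16, in <module>
    if __name__=="__main__": report(bot.camera("scene"),bot.camera("side"))
                             ~~~~~~^^^^^^^^^^^^^^^^^^^^^^^^^^^^^^^^^^^^^^^^
  File "beam.py", line 14, in report
    ts=np.linspace(-.22,.22,441);e=[np.linalg.norm(d(t)-s) for t in ts];k=int(np.argmin(e))
                                                   ~^^^
  File "beam.py", line 13, in <lambda>
    d=lambda t:proj(c,p+[0,0,sg*.13*(np.sin(.21)+np.sin(t))])-proj(c,p)
                                                              ~~~~^^^^^
  File "h.py", line 12, in proj
    K,T=cam(n); c=T[:3,:3]@p+T[:3,3]; c=K@c; return c[:2]/c[2]
        ~~~^^^
  File "h.py", line 4, in cam
    i=bot.camera_info(n); return np.array(i["intrinsics"]),np.array(i["camera_from_world"])
ValueError: time passes only in moves, steps and waits
```

```bash
python3 - <<'E'
from h import *
o=bot.get_obs();W=bot.camera("wrist");S=bot.camera("scene");D=bot.camera("side")
print(o["clock"]);L=(np.array([.5441,.0883,0]),np.array([0,0,1.]))
for c,old in(("wrist",(127.4,261.4)),("scene",(229.8,210.2)),("side",(312.4,235.4))):
    r=bot.spot_point(c,"w200_knob")
    for u in [old]+[x["uv"] for x in r[:1]]:
        b=wray(o,u) if c=="wrist" else ray(c,u); p,e=tri(b,L);print(c,np.round(u,1),p.round(4),round(e,4),"beam",round(float((.115-p[2])/.13),3))
S0=cv2.imread("pics/s.png");cv2.imwrite("pics/z.png",np.hstack([cv2.resize(I[165:215,225:275],(400,400),interpolation=2) for I in(S0,S)]))
E
```

```text
10.1
wrist [127.4 261.4] [0.5436 0.0878 0.11  ] 0.0014 beam 0.038
wrist [121.8 260.4] [0.5421 0.0864 0.1155] 0.0056 beam -0.004
scene [229.8 210.2] [0.5419 0.0917 0.1141] 0.0081 beam 0.007
scene [233.1 207.7] [0.544  0.0885 0.1224] 0.0004 beam -0.057
side [312.4 235.4] [0.5411 0.0889 0.1277] 0.0061 beam -0.097
side [309.1 235.7] [0.5449 0.0881 0.1247] 0.0016 beam -0.075
```

View pics/z.png

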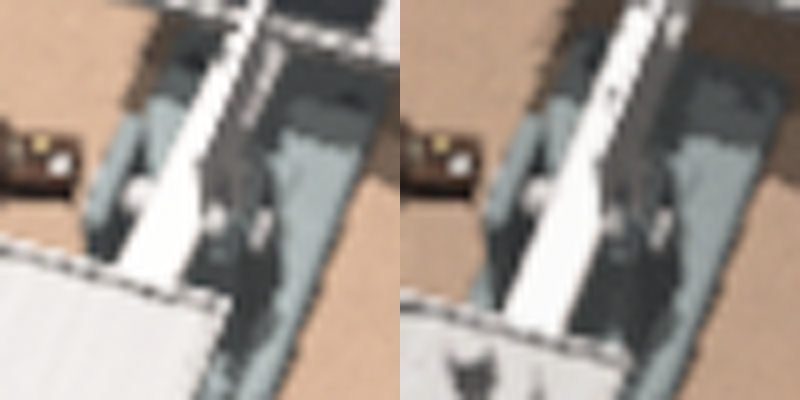

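```bash
python3 - <<'E'
from h import *
o=bot.get_obs();W=bot.camera("wrist");
s=bot.silhouettes("wrist","weight_pan_floor")[0];k=max(cv2.findContours(s["mask"].astype(np.uint8),0,2)[0],key=cv2.contourArea);ap=cv2.approxPolyDP(k,6,True)[:,0]
print(s["confidence"],ap.tolist(),o["clock"])
C=np.array([[.4304,.0473],[.4262,.1127],[.572,.124],[.5772,.0582]])
for th in(-.06,-.03,0,.03,.06):
    z=.085-.13*np.sin(th);P=np.array([(lambda b:b[0]+b[1]*(z-b[0][2])/b[1][2])(wray(o,u)) for u in ap])[:,:2]
    print(th,[ (p.round(4).tolist(),((p-C)[np.argmin(np.linalg.norm(p-C,axis=1))]*1000).round(1).tolist()) for p in P])
E
```

```text
0.84 [[163, 122], [96, 131], [118, 278], [179, 276]] 10.4
-0.06 [([0.4212, 0.1186], [-5.0, 5.9]), ([0.4286, 0.0522], [-1.8, 4.9]), ([0.5718, 0.0653], [-5.4, 7.1]), ([0.5613, 0.1313], [-10.7, 7.3])]
-0.03 [([0.4213, 0.1172], [-4.9, 4.5]), ([0.4288, 0.0498], [-1.6, 2.5]), ([0.5741, 0.0632], [-3.1, 5.0]), ([0.5634, 0.1301], [-8.6, 6.1])]
0 [([0.4213, 0.1158], [-4.9, 3.1]), ([0.4289, 0.0475], [-1.5, 0.2]), ([0.5764, 0.061], [-0.8, 2.8]), ([0.5655, 0.1289], [-6.5, 4.9])]
0.03 [([0.4214, 0.1144], [-4.8, 1.7]), ([0.4291, 0.0451], [-1.3, -2.2]), ([0.5787, 0.0588], [1.5, 0.6]), ([0.5677, 0.1276], [-4.3, 3.6])]
0.06 [([0.4214, 0.1131], [-4.8, 0.4]), ([0.4293, 0.0427], [-1.1, -4.6]), ([0.5809, 0.0566], [3.7, -1.6]), ([0.5698, 0.1264], [-2.2, 2.4])]
```

```bash
python3 - <<'E'
from h import *
delta([.4756,.2828,.1555],R.from_quat([-.053,.96,-.276,.016]))
E
```

```text
move [ -7.5  64.8 -60.5] [-0.556 -0.052  0.044] t 10.5
```

```bash
python3 -m inch '[-4,30,0,-0.12,-0.01,0.01,60,-7,65,-20,-0.24,-0.02,0.02,60,-7,65,-40,-0.36,-0.03,0.03,60,-7,65,-60,-0.48,-0.045,0.037,60,-7,65,-60,-0.556,-0.052,0.044,60,-7,65,-60,-0.556,-0.052,0.044,60,-7,65,-60,-0.556,-0.052,0.044,60,-7,65,-60,-0.556,-0.052,0.044,60]' && python3 -m inch '[0,0,0,0,0,0,60,0,0,0,0,0,0,60,0,0,0,0,0,0,60]' && python3 - <<'E'
from h import *
from scipy.optimize import least_squares
o=bot.get_obs();W=bot.camera("wrist");cv2.imwrite("pics/w7.png",W)
s=bot.silhouettes("wrist","weight_pan_floor")[0];k=max(cv2.findContours(s["mask"].astype(np.uint8),0,2)[0],key=cv2.contourArea);print("now",s["confidence"],cv2.approxPolyDP(k,6,True)[:,0].tolist())
# start-pose pan corners: white segmentation near the pan in both pictures
for f in("w1","w7"):
    I=cv2.imread(f"pics/{f}.png");g=I.min(2);m=np.zeros_like(g);m[95:310,95:200]=(g[95:310,95:200]>150)
    n,l,st,c=cv2.connectedComponentsWithStats(m);j=1+np.argmax(st[1:,4]);k=max(cv2.findContours((l==j).astype(np.uint8),0,2)[0],key=cv2.contourArea)
    ap=cv2.approxPolyDP(k,5,True)[:,0];print(f,st[j].tolist(),ap.tolist())
i=bot.camera_info("wrist");K=np.array(i["intrinsics"]);H=np.array(i["hand_eye"])
Q=R.from_quat(o["tool_rot"])
for th in(-.21,-.05,-.025,0,.025,.05):
    r=[]
    for C in([.4304,.0473],[.4262,.1127],[.572,.124],[.5772,.0582]):
        t=Q.inv().apply(np.array([*C,.085-.13*np.sin(th)])-o["eef_pos"]);c=H[:3,:3].T@(t-H[:3,3]);q=np.hypot(c[0],c[1]);a=np.arctan2(q,c[2]);r.append([round(K[0,2]+K[0,0]*a*c[0]/q,1),round(K[1,2]+K[1,1]*a*c[1]/q,1)])
    print(th,r)
cv2.imwrite("pics/w7c.png",np.hstack([cv2.resize(cv2.imread(f"pics/{f}.png")[90:310,90:270],(400,489)) for f in("w1","w7")]))
E
```

```text
clock: 11.17
eef_pos: [0.4767, 0.283, 0.1568]
tool_rot: [-0.052, 0.96, -0.274, 0.017]
ft_force: [0.5, -0.0, 0.4]
grip_width: 0.051
grasp_force: 0.0
clock: 11.42
eef_pos: [0.4769, 0.2823, 0.1578]
tool_rot: [-0.051, 0.96, -0.274, 0.017]
ft_force: [0.3, 0.1, 0.7]
grip_width: 0.0508
grasp_force: 0.0
now 0.79 [[132, 118], [137, 219], [157, 216], [167, 235], [147, 254], [180, 267], [176, 119]]
w1 [95, 121, 64, 179, 6467] [[146, 121], [95, 125], [95, 144], [109, 144], [125, 263], [95, 277], [95, 299], [106, 292], [100, 288], [134, 282], [142, 294], [156, 289]]
w7 [95, 95, 105, 206, 9798] [[199, 95], [95, 95], [95, 112], [169, 108], [165, 117], [143, 113], [129, 122], [95, 124], [95, 144], [130, 142], [136, 215], [130, 231], [139, 231], [142, 240], [135, 246], [147, 255], [95, 277], [95, 300], [107, 284], [135, 281], [147, 294], [157, 288], [158, 275], [168, 271], [171, 281], [178, 275], [170, 115], [177, 116], [178, 177], [184, 181], [184, 261], [189, 245], [195, 255], [195, 235], [182, 228], [182, 110], [199, 108]]
-0.21 [[np.float64(106.1), np.float64(123.4)], [np.float64(142.0), np.float
[... 222 characters left out ...]
.float64(133.8), np.float64(253.1)]]
-0.025 [[np.float64(125.4), np.float64(121.9)], [np.float64(163.2), np.float64(121.4)], [np.float64(172.6), np.float64(268.9)], [np.float64(136.1), np.float64(252.2)]]
0 [[np.float64(128.0), np.float64(121.7)], [np.float64(166.0), np.float64(121.2)], [np.float64(175.0), np.float64(267.8)], [np.float64(138.3), np.float64(251.4)]]
0.025 [[np.float64(130.5), np.float64(121.5)], [np.float64(168.7), np.float64(121.1)], [np.float64(177.3), np.float64(266.7)], [np.float64(140.4), np.float64(250.5)]]
0.05 [[np.float64(133.0), np.float64(121.3)], [np.float64(171.3), np.float64(120.9)], [np.float64(179.5), np.float64(265.6)], [np.float64(142.6), np.float64(249.6)]]
```

View pics/w7c.png

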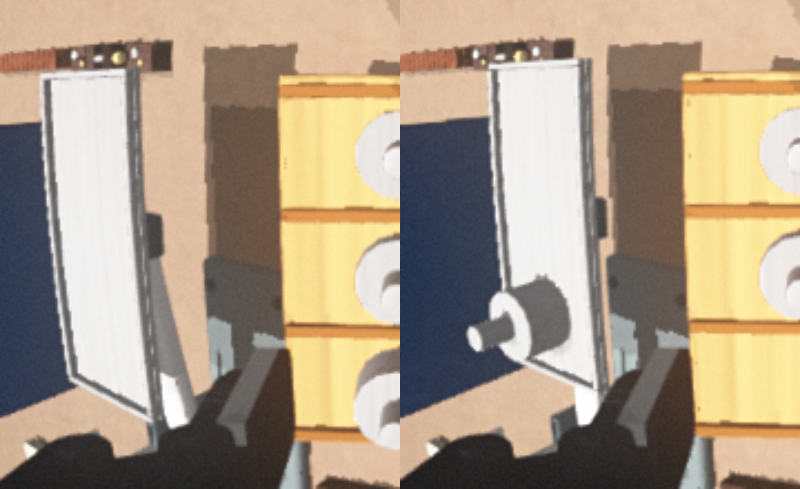

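The left crop (start) has the pan's near corners at crop (42,73) and (135,70). The right crop (now) has them at (90,60) and (182,60), with the weight upright. I'll quantify the shift by sub-pixel matching, using the rack as reference.

```bash
python3 - <<'E'
from h import *
from beam import shift
A=cv2.imread("pics/w1.png");B=cv2.imread("pics/w7.png")
i=bot.camera_info("wrist");K=np.array(i["intrinsics"]);H=np.array(i["hand_eye"])
def wp(p,o):
    t=R.from_quat(o["tool_rot"]).inv().apply(np.array(p)-o["eef_pos"]);c=H[:3,:3].T@(t-H[:3,3]);q=np.hypot(c[0],c[1]);a=np.arctan2(q,c[2]);return np.array([K[0,2]+K[0,0]*a*c[0]/q,K[1,2]+K[1,1]*a*c[1]/q])
o1=dict(eef_pos=[.4756,.2828,.1555],tool_rot=[-.053,.96,-.276,.016]);o7=bot.get_obs()
rk=[]
for box,p in [((205,115,40,30),[.42,.165,.07]),((210,170,40,40),[.47,.17,.07]),((255,140,35,38),[.4464,.2157,.0598])]:
    s,v=shift(A,B,box);d=wp(p,o7)-wp(p,o1);rk.append(s-d);print("rack",s.round(2),round(v,2),"pred",d.round(2))
b=np.median(rk,axis=0)
# iterate with patches much larger than their motion (search +-15): pre-shift B by 18 px
B2=np.roll(B,(4,-18),(0,1))
for box,C in [((102,112,24,24),[.4304,.0473]),((138,112,22,24),[.4262,.1127]),((138,130,22,50),[.44,.113])]:
    s,v=shift(A,B2,box);s=s+[18,-4]-b
    e=[]
    for th in np.linspace(-.1,.1,201):
        e.append(np.linalg.norm(wp([C[0]-.0025,C[1],.085-.13*np.sin(th)],o7)-wp([*C,.112],o1)-s))
    k=int(np.argmin(e));print(box,s.round(2),round(v,2),"th",round(np.linspace(-.1,.1,201)[k],3),"res",round(e[k],2))
E
python3 beam.py 2>&1 | grep angle
```

```text
rack [ 1.95 -1.59] 0.97 pred [ 1.25 -1.06]
rack [ 1.73 -1.81] 0.99 pred [ 1.33 -1.24]
rack [ 1.53 -1.85] 0.96 pred [ 1.28 -1.41]
(102, 112, 24, 24) [21.29 -2.99] 0.75 th -0.017 res 1.65
(138, 112, 22, 24) [23.48  1.68] 0.59 th -0.021 res 6.71
(138, 130, 22, 50) [ 22.66 -12.  ] 0.97 th -0.018 res 6.09
tin scene shift [ 0.05 -7.18] corr 0.95 angle 0.006 res px 0.28
tin side shift [-1.7  -5.11] corr 0.96 angle -0.012 res px 0.85
pan scene shift [0.55 5.69] corr 0.88 angle -0.004 res px 0.77
```

All beam estimates lie between -0.02 and +0.01 rad, so the 200 g weight alone brings it level. The arm is clear of everything, so I'm handing in.

```bash
python3 -c "
from workcell import bot
print(bot.job_done())"
```

```text
the job is handed in; nothing more can be done
None
```

The tin weighs about 200 g, probably nearer 210 g: with only the 200 g weight on the pan the beam reads about -0.01 rad (camera estimates mostly -0.02 to +0.01), the 50 g and 100 g stay in the rack, and the job is handed in with no verdict returned.

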